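# Put the rinsed cup on the air dryer and start the drying cycle

## Robot

A 6-joint arm with a two-finger parallel gripper is mounted at the origin on a cart in front of the work surface, level with it; the furniture and walls round the work are solid. World frame = base frame: x ahead of the robot, y to its left, z up, the work surface at z = 0. Lengths are in m, angles in rad, forces in N, time in s.
With the tool pointing down it reaches from about 0.375 to 0.9 m from the base axis. Payload 3.1 kg.
Tool frame: the origin (TCP) lies midway between the tips of the shut fingers; the grasp point (between the pads) lies 19 mm behind it (pinch_z is the distance from the TCP to the grasp point, in m); y points along the fingers, z is the direction in which the jaws open and shut, and the axes are right-handed (so a half turn about y gives the same grasp; the last joint's range is limited). The gripper opens to 87 mm and grips with 3 to 60 N. Pads are 19 mm wide; open, the fingers measure 117 mm over their backs; the gripper's body (75 mm by 190 mm) begins 51 mm behind the grasp point.
Start: joints at [-1.46, 0.527, 1.433, -0, 1.181, -0.178], TCP at [0.178, -0.599, 0.223] pointing down, gripper open.
Joint ranges: [-3.08, 3.08], [-0.75, 2.2], [0.22, 2.44], [-1.43, 4.57], [0, 2.65], [-2.85, 2.85]. Speed limits (rad/s): [2.79, 2.79, 3.14, 3.14, 3.14, 3.14].

## Interface

Orientations are given as a unit quaternion [x, y, z, w].
In Python, from rig import * gives the robot as it stands.
- The arm moves only by the tool drive_tool, never from a script. Its argument "plan" is a list of rows, each a list of 7 numbers: the shift along the tool's x, y, z in mm, then the turn, a rotation vector about the tool's x, y, z in degrees, then the finger opening in mm, from 0 to 87. A call has 1 to 10 rows; each row is the pose to reach, as a shift and turn from the pose commanded when the call began, along the tool's axes at that moment; what a row does not reach only later rows make up. A row lasts 1/10 s, in which the tool goes at most 50 mm and 8.59 degrees, less where a joint would pass 70% of its speed; a pose out of reach is approached as far as the arm can. A call with a gripper value outside its range is refused whole. The fingers move at their own pace and stop on an object; "newtons" is the grip in N (left out, the last holds). Time passes only in rows, so rows that repeat a pose let the fingers close. It gives the time, the measured TCP pose, the force and the opening at its end, in the units of the state.
- get_obs(): the state, without advancing time (a new reading comes with each control period).
- camera(name): name is "side" or "top" or "wrist"; returns the picture (384x512x3 uint8, blue, green, red); there is no depth.
- get_calibration(name): a dict with "fx", "fy", "cx", "cy" (pixels), "origin" and "rotation" of the camera in the world; the wrist camera has in their place "tool_from_camera" (4x4, takes a point from camera to tool coordinates, whose origin is the TCP and whose axes are the tool frame's). Camera axes: x right, y down, z forward; pixel columns grow to the right and rows downward; lengths in m; the calibration is good to about 2 mm. A picture is of the moment at which its call begins: read the wrist's pose just before it. get_calibration takes no time and is no camera call.
- hand_in(): hands the job in, once; it reports no verdict.
Trained networks look in the newest picture that a camera, given by its name, has taken for a name from the list of things; names that differ only in an ending like _2 or _b are one class to them, and where a whole thing is asked for, a point or a joint stands for the part that bears it (a point fixed in the world has none). Each returns a list of dicts, best first, with "conf" (0 to 1); they miss things now and then, are a little off and sometimes report something else, mostly with a low value. They report only what shows in the picture. A call takes as long as a camera call. They do not tell look-alikes from the thing itself.
- spot_in(camera, target): "location" ([column, row] in pixels, amid what is visible of it).
- mark_of(camera, target): "location" ([column, row] in pixels: a listed point, or the origin of a listed thing).
The state is a dict: "time": time; "q": joint angles; "joint_velocities": joint speeds; "joint_torque": joint torques, N m; "position": TCP position; "tool_rot": TCP orientation; "ft_force": force on the tool from outside, world axes, zero at the start; "moment": the same for the moment, N m; "grip_width": finger opening in m.
Only numpy, scipy, OpenCV 4.12 (cv2) and the standard library are available. Lean on these libraries where they do the work, as an engineer would, in place of code of your own. Each camera call takes 0.05 s, during which the arm holds its last target. There are 200 camera calls.

## Task

The tall steel cup has been rinsed and is draining on the wire rack. Hang it upside down over the tall air peg of the bench dryer, lowering it in your grip until its rim is down on the steel deck before you let go. Then start the dryer, pressing one key at a time, each fully down and let up again: first the round key (fan), then the square key (heater), then the long bar key (start); leave the small round key (cancel), the little cup that is already drying and the blue-capped vial alone.

Things in the scene. Friction and masses are not known exactly. Their poses are not given: they have to be found in the camera images.
- dryer: Bench air dryer, fixed, grey, 172 mm wide (y); origin at table height midway across, x -95 mm its front edge, x +75 its rear edge, z up. Rear: flat steel deck, x -16 to +71, top at z 66 mm, edge lip 2 mm; air pegs at x +30, y +42 and -42 mm (either way round). Front: black key panel sloping 10 degrees down to the front; keys at x -58, y +54, +18, -18, -54 mm, in any order.
- tall_peg: Tall upright aluminium air peg, fixed on the deck; origin on its axis at the height of the deck's top, z up. 68 mm tall, 16 mm diameter, bevelled tip; its foot is a boss of 30 mm diameter, 3 mm high, tapering to the shaft at 12 mm, which centres the cup.
- short_peg: The short upright air peg (34 mm tall, 13 mm diameter), origin as for the tall one; the little cup hangs on it.
- cup: Tall round steel cup to be dried, loose, about 90 g: outside 40 mm, inside 34 mm in diameter, 90 mm long, base 4 mm thick. Origin: centre of the outside of its closed base; z along its axis to the mouth at z = 90 mm. It starts leaning at 45 degrees on the rack, mouth down on the rack's -x side, base up. Hung on the peg, z points straight down, origin 90 mm above the deck.
- small_cup: Little steel cup, 34 mm diameter, 48 mm long, upside down over the short peg; loose, not to be disturbed. Origin: centre of its closed base (now on top), z towards its mouth (down).
- drain_rack: Steel drip tray 104 x 72 x 14 mm, fixed, with a bent-wire cradle: two 6 mm wires 26 mm apart under the cup, rising at 45 degrees from x -26, z 43 to x +37, z 106 mm, and a cross wire as stop under the mouth. Origin: centre of its underside; the wires rise towards +x. The cup's sides are free for fingers.
- round_key_top (a point): Centre of the top of the round key (cap 21 mm diameter). z is the key's axis, 10 degrees off vertical. All key tops stand 12 mm above the panel (9 mm above their thin frames), all caps are white; travel 4.5 mm, about 5 N when fully down.
- square_key_top (a point): Centre of the top of the square key (cap 20 x 20 mm).
- bar_key_top (a point): Centre of the top of the long bar key (cap 40 mm long in the dryer's x, 15 mm wide).
- small_key_top (a point): Centre of the top of the small round key (cap 11 mm diameter): cancel, not to be pressed.
- round_key (a joint): Travel of the round key, m: 0 up, 0.0045 fully down; it springs back.
- square_key (a joint): Travel of the square key, m, likewise.
- bar_key (a joint): Travel of the long bar key, m, likewise.
- small_key (a joint): Travel of the small cancel key, m, likewise.
- blue_vial: Glass vial with a blue cap, 36 mm diameter, 67 mm tall, to the left of the dryer; bystander. Origin: centre of its underside.
There are look-alikes about, which are no part of the job. What is shaped like the cup but brown is not meant.

How it is judged:
On the way, in this order (a step that is already met when the one before it is completed fails the run):
1. the tall cup is upside down over the tall peg and has been lowered, still in the grip, to within 12 mm of the deck (horizontal distance between cup and tall_peg below 0.006 m and angle between cup's own z axis and vertical above 3.02159 rad and z of cup in the frame of tall_peg below 0.102 m and contact force between the fingers and cup above 0.5 N), for 0.1 s.
2. the cup stands on the deck over the peg and has been let go, with all keys up (horizontal distance between cup and tall_peg below 0.006 m and angle between cup's own z axis and vertical above 3.02159 rad and z of cup in the frame of tall_peg between 0.086 and 0.0935 m and value of joint each of round_key, square_key, bar_key, small_key below 0.0012 m and contact force between the fingers and cup below 0.05 N), for 0.2 s.
3. the round (fan) key is fully down (more than 3 mm), the other keys up (horizontal distance between cup and tall_peg below 0.006 m and angle between cup's own z axis and vertical above 3.02159 rad and z of cup in the frame of tall_peg between 0.086 and 0.0935 m and value of joint round_key above 0.003 m and value of joint each of square_key, bar_key, small_key below 0.0012 m), for 0.05 s.
4. the round (fan) key is up again, all keys up (horizontal distance between cup and tall_peg below 0.006 m and angle between cup's own z axis and vertical above 3.02159 rad and z of cup in the frame of tall_peg between 0.086 and 0.0935 m and value of joint each of round_key, square_key, bar_key, small_key below 0.0012 m), for 0.1 s.
5. the square (heater) key is fully down (more than 3 mm), the other keys up (horizontal distance between cup and tall_peg below 0.006 m and angle between cup's own z axis and vertical above 3.02159 rad and z of cup in the frame of tall_peg between 0.086 and 0.0935 m and value of joint square_key above 0.003 m and value of joint each of round_key, bar_key, small_key below 0.0012 m), for 0.05 s.
6. the square (heater) key is up again, all keys up (all of step 4), for 0.1 s.
7. the long bar (start) key is fully down (more than 3 mm), the other keys up (horizontal distance between cup and tall_peg below 0.006 m and angle between cup's own z axis and vertical above 3.02159 rad and z of cup in the frame of tall_peg between 0.086 and 0.0935 m and value of joint bar_key above 0.003 m and value of joint each of round_key, square_key, small_key below 0.0012 m), for 0.05 s.
8. the long bar (start) key is up again, all keys up (all of step 6), for 0.1 s.
At the end, for the whole second after the job is handed in: The tall cup rests, released, upside down over the tall peg: axes within 6 mm, upright within 0.12 rad, base 86 to 93.5 mm above the deck. All keys are up (under 1.2 mm), after the round, square and bar keys were pressed over 3 mm in this order. Little cup within 15 mm of its start (all of step 8 and linear speed of cup below 0.02 m/s and distance of small_cup from where it was at the start of the episode below 0.015 m and contact force between the fingers and cup below 0.05 N); the robot touches nothing.
It fails at once if a key is pressed before the cup is in place over the tall peg (value of joint any of round_key, square_key, bar_key, small_key above 0.002 m and not (horizontal distance between cup and tall_peg below 0.006 m and angle between cup's own z axis and vertical above 3.02159 rad and z of cup in the frame of tall_peg between 0.086 and 0.0935 m)).
It fails at once if two keys are down at the same time (value of joint each of round_key, square_key above 0.002 m or value of joint each of round_key, bar_key above 0.002 m or value of joint each of round_key, small_key above 0.002 m or value of joint each of square_key, bar_key above 0.002 m or value of joint each of square_key, small_key above 0.002 m or value of joint each of bar_key, small_key above 0.002 m).
It fails at once if the small cancel key is pressed (2 mm or more) (value of joint small_key above 0.002 m).
It fails at once if the little cup is shifted by more than 15 mm or lifted (distance of small_cup from where it was at the start of the episode above 0.015 m).
It fails at once if the vial is shifted by more than 30 mm or knocked over (distance of blue_vial from where it was at the start of the episode above 0.03 m or angle between blue_vial's own z axis and vertical above 0.4 rad).
It also fails if it takes over 64 s, if anything falls off the work surface, if the arm or the gripper's body presses on something with over 40 N, if the wrist force passes 120 N, or if a joint passes its speed limit or range.

## Working session

There is one attempt and no reset: what is moved stays moved. The work goes in short steps, Python scripts to look and compute and a tool call to move; the robot and the scene stay as the last step left them, time stands still between calls to the robot, and variables do not carry over. Pictures are saved under pics/ and viewed, about 8 in all and at most 12, crops included, and the job is handed in when it is done.

Besides the shell and the picture viewer there is one more tool, called after "Request:" as name(argument=value, ...) on one line, values as JSON. drive_tool: Moves the arm, as the interface text tells. Its arguments: {"type":"object","properties":{"plan":{"type":"array","items":{"type":"array","items":{"type":"number"}}},"newtons":{"type":"number"}},"required":["plan"]}

```bash
ls; mkdir -p pics
python3 - <<'E'
from rig import *
import cv2,numpy as np
np.set_printoptions(precision=4,suppress=True)
o=get_obs();print(o['time'],o['position'],o['tool_rot'],o['grip_width'])
for c in ['side','top']:
    cv2.imwrite(f'pics/{c}0.png',camera(c))
    k=get_calibration(c);print(c,k)
    for t in ['cup','tall_peg','short_peg','small_cup','drain_rack','dryer','round_key_top','square_key_top','bar_key_top','small_key_top','blue_vial']:
        print(t,[(np.round(d['location'],1).tolist(),round(d['conf'],2)) for d in mark_of(c,t)][:3])
print(get_calibration('wrist'),get_obs()['time'])
a=cv2.imread('pics/side0.png');b=cv2.imread('pics/top0.png')
E
```

```text
pics
0.0 [ 0.178  -0.5984  0.2216] [-0.1017  0.7005 -0.699   0.1018] 0.08671357487405484
side {'fx': 432.4744689476959, 'fy': 432.4744689476959, 'cx': 253.73715882445578, 'cy': 192.3457030718549, 'origin': array([ 0.2508, -0.6991,  0.5071]), 'rotation': array([ 0.8295, -0.1454,  0.1073, -0.5284])}
cup [([165.9, 211.7], 0.86), ([204.9, 190.2], 0.76)]
tall_peg [([296.4, 206.0], 0.72)]
short_peg []
small_cup [([319.0, 203.3], 0.86)]
drain_rack [([196.1, 243.5], 0.81), ([298.9, 205.0], 0.64)]
dryer [([292.1, 242.9], 0.58)]
round_key_top [([274.8, 228.1], 0.65)]
square_key_top [([285.9, 234.0], 0.45)]
bar_key_top [([257.3, 213.7], 0.43)]
small_key_top [([296.6, 206.9], 0.37), ([265.2, 220.3], 0.36)]
blue_vial [([258.7, 210.3], 0.54), ([211.5, 220.2], 0.5)]
top {'fx': 459.08165368234916, 'fy': 459.08165368234916, 'cx': 265.34596099797733, 'cy': 183.48458978712827, 'origin': array([0.4034, 0.1032, 0.9688]), 'rotation': array([ 0.7128, -0.6973,  0.0473, -0.0588])}
cup [([199.4, 254.1], 0.93), ([266.6, 218.0], 0.87)]
tall_peg [([303.2, 141.4], 0.61), ([285.3, 128.4], 0.49), ([283.6, 166.1], 0.48)]
short_peg []
small_cup [([326.3, 110.1], 0.64)]
drain_rack [([262.9, 234.2], 0.75)]
dryer [([304.1, 143.4], 0.92)]
round_key_top [([328.0, 107.9], 0.74), ([318.6, 165.0], 0.52)]
square_key_top [([338.4, 158.9], 0.55), ([321.5, 165.2], 0.53)]
bar_key_top [([284.2, 165.5], 0.42)]
small_key_top [([300.6, 164.9], 0.56)]
blue_vial [([212.5, 202.4], 0.82), ([263.2, 236.2], 0.71)]
{'fx': 298.4620725520546, 'fy': 298.4620725520546, 'cx': 256.1578967683218, 'cy': 192.6391309894165, 'tool_from_camera': array([[-0.0005,  0.9654,  0.2608, -0.0715],
       [-0.0011, -0.2608,  0.9654, -0.1627],
       [ 1.    ,  0.0002,  0.0012,  0.0011],
       [ 0.    ,  0.    ,  0.    ,  1.    ]])} 1.2
```

View pics/top0.png

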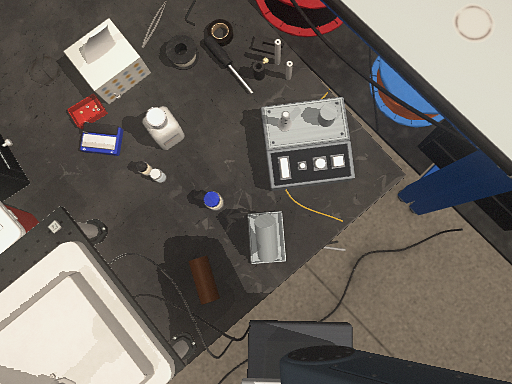

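View pics/side0.png

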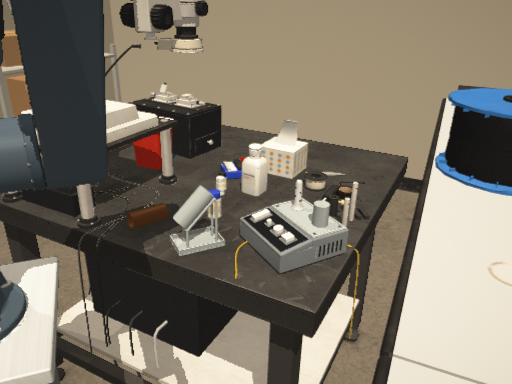

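The top view shows the steel cup on the rack at about (266,237), base towards the top of the picture. The brown look-alike is at (203,280). The dryer keys run bar (284,167), small (303,165), round (320,163), square (338,161); the tall peg is at about (285,118) and the little cup at (327,112). The side view agrees.

```bash
cat > h.py <<'E'
import numpy as np,cv2
from rig import *
from scipy.spatial.transform import Rotation as R
from scipy.optimize import least_squares
np.set_printoptions(precision=4,suppress=True)
def cam(name,o=None):
    k=get_calibration(name);K=np.array([[k['fx'],0,k['cx']],[0,k['fy'],k['cy']],[0,0,1]])
    if name!='wrist': return K,R.from_quat(k['rotation']).as_matrix(),np.array(k['origin'])
    T=np.eye(4);T[:3,:3]=R.from_quat(o['tool_rot']).as_matrix();T[:3,3]=o['position'];T=T@k['tool_from_camera']
    return K,T[:3,:3],T[:3,3]
def atz(c,px,z):
    K,A,o=c;d=A@np.linalg.solve(K,[px[0],px[1],1]);return o+d*(z-o[2])/d[2]
def proj(c,P):
    K,A,o=c;p=(np.atleast_2d(P)-o)@A@K.T;return p[:,:2]/p[:,2:]
def pose(p): # x,y,yaw -> world pts
    c,s=np.cos(p[2]),np.sin(p[2]);return np.array([[c,-s,0,p[0]],[s,c,0,p[1]],[0,0,1,0]])
def wpts(p,P):
    T=pose(p);return np.atleast_2d(P)@T[:,:3].T+T[:,3]
E
python3 - <<'E'
from h import *
c=cam('top');s=cam('side');print(c[1])
# dryer: keys order along y; height unknown -> fit
def model(p): 
    L=[[-.058,y,p[3]] for y in (.054,.018,-.018,-.054)]+[[.03,.042,.134],[.03,-.042,.114]]
    return wpts(p,L)
tp=np.array([[284.2,166.5],[302,165.2],[320,163.5],[338.4,160.5],[285,113],[327,107.5]])
f=lambda p:(proj(c,model(p))-tp).ravel()
g=atz(c,[310,142],.06);r=least_squares(lambda p:np.r_[f(p),(p[3]-.055)*1000],[g[0],g[1],0,.055])
print('dryer',r.x,'\n',f(r.x).reshape(-1,2),'\nside',proj(s,model(r.x)))
# rack/cup
def cupm(p): return wpts(p,[[.024,0,.120],[-.008,0,.088]])
B=atz(c,[266.6,218],.12);print('base',B,'mouth',atz(c,[264,252],.056), 'rack',atz(c,[266,237],.014))
print('side proj base',proj(s,B))
def tri(a,b):
    A=[];y=[]
    def res(X): return np.r_[proj(c,X)[0]-a,proj(s,X)[0]-b]
    r=least_squares(res,[.45,0,.1]);return r.x,r.fun
print(tri([266.6,218],[204.9,190.2]),tri([212.5,202.4],[211.5,220.2]))
E
python3 -c "
import cv2,numpy as np
a=cv2.imread('pics/top0.png')[85:275,190:370];b=cv2.imread('pics/side0.png')[165:275,160:370]
a=cv2.resize(a,None,fx=3,fy=3,interpolation=2)
cv2.imwrite('pics/c.png',a)"
```

```text
[[ 0.023  -0.9885  0.1495]
 [-0.9996 -0.0205  0.0179]
 [-0.0146 -0.1498 -0.9886]]
dryer [0.642  0.0381 0.1702 0.0548] 
 [[ 0.4169  0.7332]
 [ 0.2037 -0.58  ]
 [-0.22   -1.4916]
 [-1.0541 -1.1017]
 [-0.1006  0.0523]
 [ 0.7288  2.3155]] 
side [[260.8931 218.3308]
 [269.6185 225.3448]
 [278.8857 232.7943]
 [288.7467 240.7212]
 [298.818  180.1568]
 [321.9556 203.146 ]]
base [0.4673 0.1147 0.12  ] mouth [0.4051 0.1192 0.056 ] rack [0.436  0.1165 0.014 ]
side proj base [[208.8541 191.8316]]
(array([0.4636, 0.1155, 0.1245]), array([-0.458 ,  1.8114,  2.1449, -0.2061])) (array([ 0.507 ,  0.2347, -0.0169]), array([-0.2025,  0.7907,  0.9478, -0.0948]))
```

View pics/c.png

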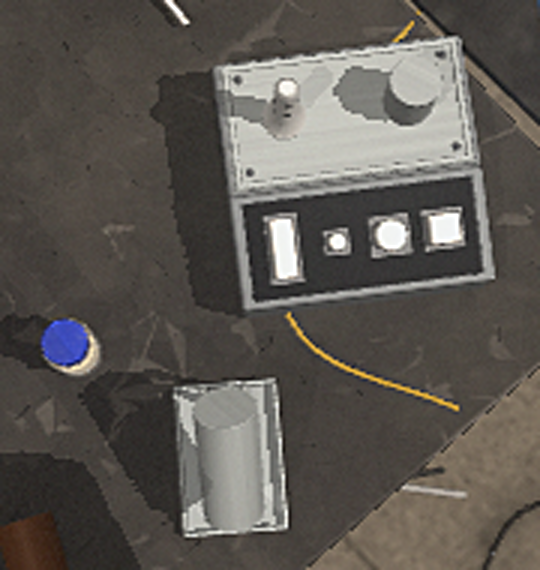

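```bash
cat >> h.py <<'E'
def toolR(yaw,tilt,sgn=1):
    # yaw: heading; tool y=approach, tilted 'tilt' deg from down to heading; z=jaw axis = sgn*left
    h=np.array([np.cos(yaw),np.sin(yaw),0]);l=np.array([-h[1],h[0],0])*sgn
    t=np.radians(tilt);y=np.array([0,0,-1])*np.cos(t)+h*np.sin(t)
    return np.stack([np.cross(y,l),y,l],1)
def move(P,Rt,o=None):
    o=o or get_obs();A=R.from_quat(o['tool_rot']).as_matrix()
    return np.round(A.T@(np.array(P)-o['position'])*1000,1),np.round(R.from_matrix(A.T@Rt).as_rotvec(degrees=True),2)
E
python3 - <<'E'
from h import *
c=cam('top');
o=get_obs();print(R.from_quat(o['tool_rot']).as_matrix())
q=[atz(c,[190+u/3,85+v/3],.014) for u,v in [(174,388),(275,379),(287,527),(183,537)]];print(np.array(q),np.mean(q,0))
a=(q[1]+q[0]-q[2]-q[3]);print('yaw',np.arctan2(a[1],a[0]),np.linalg.norm(q[0]-q[1]),np.linalg.norm(q[0]-q[3]))
print('cup base',atz(c,[265.3,221],.12))
for s in(1,-1): print(s,move([.45,-.3,.35],toolR(.085,0,s)),move([.44,.11,.30],toolR(.085,0,s)))
E
```

```text
[[-0.9586  0.      0.2848]
 [-0.2848 -0.     -0.9586]
 [-0.     -1.      0.    ]]
[[0.482  0.1551 0.014 ]
 [0.4898 0.0851 0.014 ]
 [0.3887 0.0751 0.014 ]
 [0.3803 0.146  0.014 ]] [0.4352 0.1153 0.014 ]
yaw 0.09364308246331135 0.07042604584735249 0.10218104442630091
cup base [0.4617 0.117  0.12  ]
1 (array([-345.9, -127.4, -209.2]), array([  -0.  , -168.32,    0.  ])) (array([-453.1,  -77.4, -605.1]), array([  -0.  , -168.32,    0.  ]))
-1 (array([-345.9, -127.4, -209.2]), array([-0.  , 11.68, -0.  ])) (array([-453.1,  -77.4, -605.1]), array([-0.  , 11.68, -0.  ]))
```

Request:
drive_tool(plan=[[-40, -20, -25, 0, 1.5, 0, 87], [-80, -40, -50, 0, 3, 0, 87], [-120, -60, -75, 0, 4.5, 0, 87], [-160, -80, -100, 0, 6, 0, 87], [-205, -100, -125, 0, 7.5, 0, 87], [-250, -120, -150, 0, 9, 0, 87], [-290, -125, -175, 0, 10.5, 0, 87], [-330, -127, -205, 0, 11.7, 0, 87], [-345, -127, -240, 0, 11.7, 0, 87], [-355, -127, -285, 0, 11.7, 0, 87]])

```text
time: 2.2
position: [0.439, -0.2231, 0.3498]
tool_rot: [0.03, -0.706, 0.707, -0.031]
ft_force: [-0.2, 0.7, -0.1]
grip_width: 0.0869
```

Request:
drive_tool(plan=[[0, 0, -45, 0, 0, 0, 87], [0, 0, -90, 0, 0, 0, 87], [0, 0, -135, 0, 0, 0, 87], [0, 0, -180, 0, 0, 0, 87], [0, 0, -225, 0, 0, 0, 87], [0, 0, -270, 0, 0, 0, 87], [0, 0, -315, 0, 0, 0, 87], [0, 0, -345, 0, 0, 0, 87], [0, 0, -345, 0, 0, 0, 87]])

```text
time: 3.1
position: [0.407, 0.122, 0.3497]
tool_rot: [-0.032, 0.707, -0.706, 0.032]
ft_force: [1.0, -0.6, -0.3]
grip_width: 0.087
```

Run:
```python
from h import *
o=get_obs();print(o['time'],o['position'],o['q'],o['ft_force']);print(R.from_quat(o['tool_rot']).as_matrix())
im=camera('wrist');cv2.imwrite('pics/w1.png',im);c=cam('wrist',o)
for t in ['cup','drain_rack','tall_peg','small_cup','round_key_top','square_key_top','bar_key_top']:
    print(t,[(np.round(d['location'],1).tolist(),round(d['conf'],2)) for d in mark_of('wrist',t)][:2])
B=wpts([.4352,.1153,.0936],[[.024,0,.12],[-.0395,0,.056]]);print(B,proj(c,B))
```

```text
3.1 [0.407  0.122  0.3497] [0.026  0.0968 1.7149 0.0013 1.3297 1.5063] [ 1.0288 -0.6329 -0.2981]
[[-0.9959  0.0002  0.09  ]
 [-0.09    0.0013 -0.9959]
 [-0.0003 -1.     -0.0012]]
cup [([177.6, 160.0], 0.93), ([262.5, 122.3], 0.88)]
drain_rack [([261.6, 141.0], 0.76)]
tall_peg []
small_cup []
round_key_top []
square_key_top [([325.4, 6.4], 0.49)]
bar_key_top [([298.2, 42.6], 0.85)]
[[0.4591 0.1175 0.12  ]
 [0.3959 0.1116 0.056 ]] [[262.3691 128.4038]
 [261.449  168.0907]]
```

View pics/w1.png

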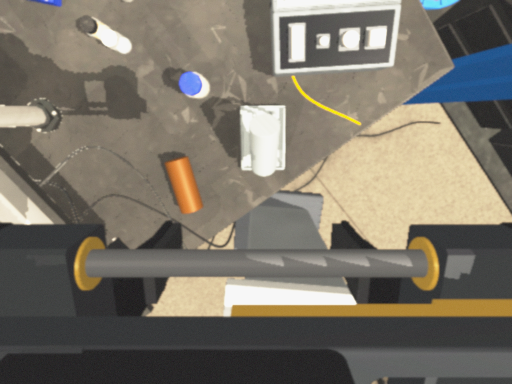

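The wrist view has the cup from its base at (262,122) to its mouth at (264,172), in line with the top-camera estimate. The keys read bar, small, round, square from left to right. I'll take one closer look at the dryer before the grasp.

Request:
drive_tool(plan=[[-45, 0, 15, 0, 0, 0, 87], [-90, 0, 30, 0, 0, 0, 87], [-135, 0, 45, 0, 0, 0, 87], [-180, 0, 50, 0, 0, 0, 87], [-180, 0, 50, 0, 0, 0, 87], [-180, 0, 50, 0, 0, 0, 87]])

```text
time: 4.1
position: [0.5918, 0.0833, 0.3482]
tool_rot: [-0.03, 0.707, -0.706, 0.028]
ft_force: [-0.8, 0.6, -0.6]
grip_width: 0.0867
```

Run:
```python
from h import *
o=get_obs();print(o['time'],o['position'],o['tool_rot'])
im=camera('wrist');cv2.imwrite('pics/w2.png',im);c=cam('wrist',o)
for t in ['tall_peg','small_cup','round_key_top','square_key_top','bar_key_top','small_key_top','dryer']:
    print(t,[(np.round(d['location'],1).tolist(),round(d['conf'],2)) for d in mark_of('wrist',t)][:3])
P=wpts([.642,.0381,.1702],[[-.058,y,.0548] for y in (.054,.018,-.018,-.054)]+[[.03,.042,.134],[.03,.042,.066],[.03,-.042,.114]]);print(proj(c,P))
```

```text
4.1 [0.5918 0.0833 0.3482] [-0.0303  0.7066 -0.7064  0.0283]
tall_peg [([258.9, 111.1], 0.74), ([278.8, 169.6], 0.46)]
small_cup [([330.0, 104.7], 0.59)]
round_key_top [([306.8, 171.6], 0.6)]
square_key_top [([326.1, 167.4], 0.75)]
bar_key_top [([254.8, 171.7], 0.68)]
small_key_top [([282.7, 169.7], 0.36)]
dryer [([286.8, 123.8], 0.63)]
[[255.5681 170.2177]
 [278.7188 168.2343]
 [301.9499 166.2441]
 [325.2619 164.2469]
 [259.0024 110.9006]
 [258.5417 110.9446]
 [324.45   105.0051]]
```

View pics/w2.png

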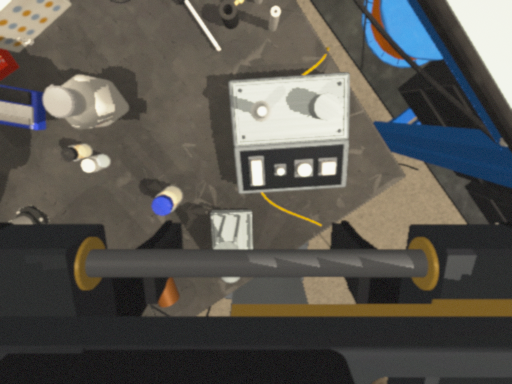

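The closer view has bar (258,172), small (280,170), round (304,169), square (327,167), tall peg tip (262,111) and little cup (325,106). All are within about 3 px of the prediction. I'll fit both views together.

Run:
```python
from h import *
o=get_obs();print(o['position'])
t=cam('top');w=cam('wrist',o);s=cam('side')
tp=np.array([[284.7,167.3],[302.7,165.3],[320,163.7],[338,161],[285.7,114.3],[327.7,111]])
wp=np.array([[257.5,172],[280.5,170],[304.5,169],[327,167],[261.5,111],[325,106]])
def M(p): return wpts(p,[[-.058,y,p[3]] for y in (.054,.018,-.018,-.054)]+[[.03,.042,.134],[.03,-.042,.114]])
ft=lambda p:(proj(t,M(p))-tp).ravel(); fw=lambda p:(proj(w,M(p))-wp).ravel()
for n,f in [('t',ft),('w',fw),('tw',lambda p:np.r_[ft(p),fw(p)])]:
    r=least_squares(lambda p:np.r_[f(p),(p[3]-.055)*300],[.642,.038,.17,.055]);print(n,r.x,r.fun.round(1));print(M(r.x))
S=R.from_euler('z',0)
v=wpts([.4352,.1153,.0936],[.0055,0,.0825])[0]
print('grasp',v,move(v+[0,0,.12],toolR(.0936,0,-1)),move(v,toolR(.0936,0,-1)))
```

```text
[0.5909 0.0846 0.3502]
t [0.6398 0.0371 0.1608 0.0555] [ 0.1  0.8 -0.3  0.3  0.  -0.5 -0.4 -0.3 -0.2 -0.3  0.7  0.1  0.2]
[[ 0.5739  0.0812  0.0555]
 [ 0.5796  0.0456  0.0555]
 [ 0.5854  0.0101  0.0555]
 [ 0.5912 -0.0254  0.0555]
 [ 0.6626  0.0834  0.134 ]
 [ 0.6761  0.0005  0.114 ]]
w [0.6404 0.0366 0.1681 0.0591] [-0.4 -0.3 -0.1 -0.2 -0.8 -1.1  0.1 -1.  -0.2  1.3  1.2  0.7  1.2]
[[ 0.5742  0.0801  0.0591]
 [ 0.5802  0.0446  0.0591]
 [ 0.5862  0.0091  0.0591]
 [ 0.5922 -0.0264  0.0591]
 [ 0.6629  0.083   0.134 ]
 [ 0.677   0.0002  0.114 ]]
tw [0.64   0.0367 0.1653 0.058 ] [ 0.5  0.5  0.1 -0.   0.5 -1.   0.1 -0.8 -0.  -0.3  0.8 -0.1 -0.6 -0.3
 -0.4 -0.1 -1.2 -1.  -0.3 -0.8 -0.3  1.5  1.1  1.1  0.9]
[[ 0.5739  0.0805  0.058 ]
 [ 0.5798  0.045   0.058 ]
 [ 0.5858  0.0095  0.058 ]
 [ 0.5917 -0.0261  0.058 ]
 [ 0.6627  0.0831  0.134 ]
 [ 0.6765  0.0003  0.114 ]]
grasp [0.4407 0.1158 0.0825] (array([147.2, 147.6, -43.9]), array([-0.01, -0.49, -0.04])) (array([147.3, 267.6, -43.9]), array([-0.01, -0.49, -0.04]))
```

Request:
drive_tool(plan=[[45, 20, -12, 0, 0, 0, 87], [90, 50, -25, 0, -0.5, 0, 87], [130, 95, -38, 0, -0.5, 0, 87], [147, 140, -44, 0, -0.5, 0, 87], [147, 155, -44, 0, -0.5, 0, 87], [147, 155, -44, 0, -0.5, 0, 87]])

```text
time: 5.1
position: [0.4367, 0.1161, 0.192]
tool_rot: [-0.037, 0.706, -0.706, 0.03]
ft_force: [-0.1, 0.2, -0.8]
grip_width: 0.0871
```

Run:
```python
from h import *
o=get_obs();print(o['position'])
im=camera('wrist');cv2.imwrite('pics/w3.png',im);c=cam('wrist',o)
for t in ['cup','drain_rack']: print(t,[(np.round(d['location'],1).tolist(),round(d['conf'],2)) for d in mark_of('wrist',t)][:3])
B=wpts([.4352,.1153,.0936],[[.0265,0,.1225],[-.037,0,.059]]);print(proj(c,B))
v=wpts([.4352,.1153,.0936],[.0055,0,.0825])[0];print(move(v,toolR(.0936,0,-1)))
```

```text
[0.4367 0.1161 0.192 ]
cup [([136.6, 202.9], 0.92), ([257.5, 165.9], 0.58)]
drain_rack []
[[255.4781 172.4921]
 [255.5642 219.3261]]
(array([  3.5, 113.6,  -0.4]), array([-0.02, -0.02, -0.24]))
```

View pics/w3.png

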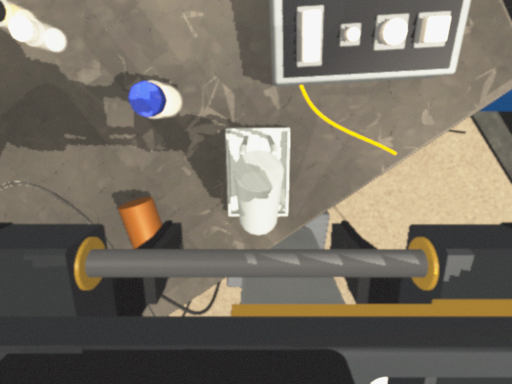

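The cup is at about (258,170-230), roughly 2 mm right of the prediction. The fingers straddle it, so I'll go down and grasp.

Request:
drive_tool(plan=[[3, 30, 2, 0, 0, 0, 87], [3, 65, 2, 0, 0, 0, 87], [3, 95, 2, 0, 0, 0, 87], [3, 109, 2, 0, 0, 0, 87], [3, 109, 2, 0, 0, 0, 87], [3, 109, 2, 0, 0, 0, 38], [3, 109, 2, 0, 0, 0, 36], [3, 109, 2, 0, 0, 0, 34], [3, 109, 2, 0, 0, 0, 34], [3, 109, 2, 0, 0, 0, 34]], newtons=25)

```text
time: 6.25
position: [0.4389, 0.1135, 0.0861]
tool_rot: [0.033, -0.706, 0.706, -0.033]
ft_force: [0.2, -0.1, 0.0]
grip_width: 0.055
```

Request:
drive_tool(plan=[[0, 0, 0, 0, 0, 0, 34], [0, 0, 0, 0, 0, 0, 34], [0, 0, 0, 0, 0, 0, 34]])

```text
time: 6.55
position: [0.4382, 0.1142, 0.0858]
tool_rot: [-0.033, 0.707, -0.706, 0.032]
ft_force: [-0.7, 5.0, 5.2]
grip_width: 0.0398
```

Request:
drive_tool(plan=[[0, -10, 0, 0, 0, 0, 34], [0, -30, 0, 0, 0, 0, 34], [0, -60, 0, 0, 0, 0, 34], [0, -95, 0, 0, 0, 0, 34], [0, -135, 0, 0, 0, 0, 34], [0, -170, 0, 0, 0, 0, 34], [0, -185, 0, 0, 0, 0, 34], [0, -185, 0, 0, 0, 0, 34]])

```text
time: 7.35
position: [0.4401, 0.1131, 0.2733]
tool_rot: [0.031, -0.706, 0.707, -0.035]
ft_force: [1.0, 0.1, -1.4]
grip_width: 0.0399
```

Run:
```python
from h import *
o=get_obs();print(o['position'],o['q'],o['grip_width'],o['ft_force'])
h=np.array([np.cos(.165),np.sin(.165),0]);
print(move([.6627,.0831,.225]-h*.04,toolR(.165,45,-1)))
```

```text
[0.4401 0.1131 0.2733] [ 0.0055  0.2257  1.7801 -0.0009  1.1292  1.4831] 0.03985721862457335 [ 1.0125  0.0663 -1.3574]
(array([-178.6,   49.6,   53.5]), array([-1.7 , -3.84, 44.61]))
```

Request:
drive_tool(plan=[[-15, 0, 4, -0.3, -0.6, 7.5, 34], [-35, 0, 10, -0.6, -1.2, 15, 34], [-60, 0, 18, -0.8, -1.9, 22, 34], [-90, 5, 27, -1.1, -2.6, 30, 34], [-120, 10, 36, -1.4, -3.3, 38, 34], [-150, 20, 45, -1.7, -3.8, 44.6, 34], [-170, 25, 51, -1.7, -3.8, 44.6, 34], [-178, 30, 53, -1.7, -3.8, 44.6, 34], [-178, 30, 53, -1.7, -3.8, 44.6, 34]])

```text
time: 8.25
position: [0.6036, 0.0925, 0.2479]
tool_rot: [0.201, 0.688, -0.622, 0.316]
ft_force: [1.0, 0.7, -0.6]
grip_width: 0.0398
```

Run:
```python
from h import *
o=get_obs();print(o['time'],o['position'],o['q'],o['grip_width'],o['ft_force']);A=R.from_quat(o['tool_rot']).as_matrix();print(A)
h=np.array([np.cos(.165),np.sin(.165),0])
G=o['position']-.019*A[:,1];ax=G+.0043*h;B=ax+[0,0,.029];M=B-[0,0,.09];print('base pred',B)
ims=[]
for n in ['side','top']:
    im=camera(n);c=cam(n)
    print(n,[(np.round(d['location'],1).tolist(),round(d['conf'],2)) for d in mark_of(n,'cup')][:3],proj(c,[B,M]))
    l=np.array([-h[1],h[0],0])
    k=3;p=proj(c,[B,M]).mean(0);x,y=int(p[0])-65,int(p[1])-65
    cr=cv2.resize(im[y:y+130,x:x+130],None,fx=k,fy=k,interpolation=cv2.INTER_CUBIC)
    for Q in(B,M):
        ring=[Q+.02*(np.cos(a)*h+np.sin(a)*l) for a in np.linspace(0,6.28,40)]
        pts=((proj(c,ring)-[x-.5,y-.5])*k).astype(int);cv2.polylines(cr,[pts],1,(0,0,255),1)
    print(n,x,y);ims.append(cr)
cv2.imwrite('pics/p1.png',np.hstack(ims))
```

```text
8.25 [0.6036 0.0925 0.2479] [-0.1599  0.3343  2.0301  1.3506  0.2594 -0.0124] 0.03977703541342147 [ 1.0359  0.7022 -0.5603]
[[-0.7193  0.6696  0.1849]
 [-0.1171  0.1455 -0.9824]
 [-0.6847 -0.7283 -0.0263]]
base pred [0.5951 0.0905 0.2908]
side [([165.6, 209.0], 0.84)] [[271.8735 111.6513]
 [270.0766 153.8258]]
side 205 67
top [([284.6, 123.6], 0.93), ([198.6, 258.4], 0.84)] [[283.1032 125.921 ]
 [281.8642 140.2813]]
top 217 68
```

View pics/p1.png

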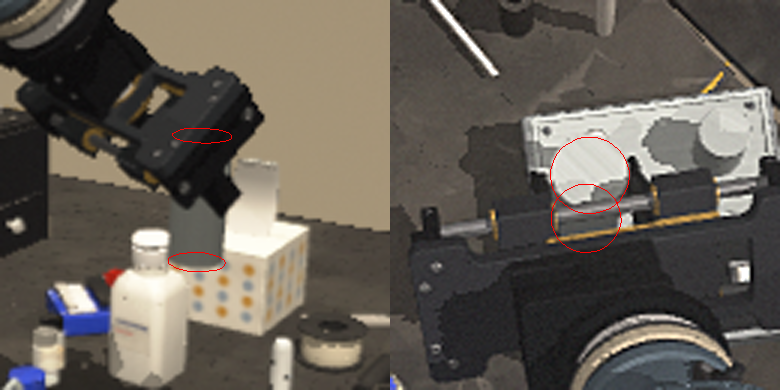

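The cup is held upright, base up, and the drawn rings fit it within 1-2 mm in both views (side crop (200,135)/(197,262), top crop (588,175)). Next I move it over the peg.

Run:
```python
from h import *
o=get_obs();print(o['position'])
h=np.array([np.cos(.165),np.sin(.165),0]);P=np.array([.6627,.0831,0])+.0091*h
for z in(.225,): print(move(P+[0,0,z],toolR(.165,45,-1)))
```

```text
[0.6035 0.0929 0.2483]
(array([-32.2,  61.3,  21.5]), array([ 2.01, -0.23,  1.85]))
```

Request:
drive_tool(plan=[[-4, 8, 3, 0.4, 0, 0.4, 34], [-10, 20, 7, 0.8, 0, 0.8, 34], [-18, 34, 12, 1.2, -0.1, 1.2, 34], [-25, 48, 17, 1.6, -0.2, 1.6, 34], [-30, 57, 20, 2, -0.2, 1.8, 34], [-32, 61, 21.5, 2, -0.2, 1.8, 34], [-32, 61, 21.5, 2, -0.2, 1.8, 34], [-32, 61, 21.5, 2, -0.2, 1.8, 34], [-32, 61, 21.5, 2, -0.2, 1.8, 34]])

```text
time: 9.35
position: [0.6721, 0.0845, 0.2273]
tool_rot: [0.217, 0.673, -0.629, 0.324]
ft_force: [-1.1, -0.4, -1.3]
grip_width: 0.0402
```

```bash
cat > look.py <<'E'
from h import *
import sys
o=get_obs();print(o['time'],o['position'],o['q'],o['grip_width'],o['ft_force']);A=R.from_quat(o['tool_rot']).as_matrix()
h=np.array([np.cos(.165),np.sin(.165),0]);l=np.array([-h[1],h[0],0])
P=np.array([.6627,.0831,0])
g=P+.0091*h
print('to go',move(g+[0,0,float(sys.argv[1])],toolR(.165,45,-1),o))
print('rot',A)
a=R.from_matrix(A)*R.from_matrix(toolR(.165,45,-1)).inv();z=a.apply([0,0,1])
G=o['position']-.019*A[:,1];ax=G+.0043*a.apply(h);B=ax+z*.029;M=B-z*.09;print('base,mouth',B,M)
if len(sys.argv)>2:
  ims=[]
  for n in ['side','top']:
    im=camera(n);c=cam(n)
    print(n,[(np.round(d['location'],1).tolist(),round(d['conf'],2)) for d in mark_of(n,'cup')][:2],proj(c,[B,M]))
    k=3;p=proj(c,[B,M]).mean(0);x,y=int(p[0])-65,max(int(p[1])-55,0)
    cr=cv2.resize(im[y:y+130,x:x+130],None,fx=k,fy=k,interpolation=cv2.INTER_CUBIC)
    for Q,r in((B,.02),(M,.02),(P+[0,0,.134],.006),(P+[0,0,.066],.015)):
        ring=[Q+r*(np.cos(t)*h+np.sin(t)*l) for t in np.linspace(0,6.28,40)]
        pts=((proj(c,ring)-[x-.5,y-.5])*k).astype(int);cv2.polylines(cr,[pts],1,(0,0,255),1)
    ims.append(cr)
  cv2.imwrite(f'pics/{sys.argv[2]}.png',np.hstack(ims))
E
python3 look.py .225 p2
```

```text
9.35 [0.6721 0.0845 0.2273] [-0.1364  0.4516  1.9199  1.5497  0.2114 -0.1945] 0.04017352974079649 [-1.112  -0.435  -1.3172]
to go (array([ 1.9,  1.3, -0.2]), array([-0.05,  0.02, -0.17]))
rot [[-0.6954  0.6997  0.1639]
 [-0.1161  0.1157 -0.9865]
 [-0.7092 -0.705   0.0008]]
base,mouth [0.6629 0.083  0.2697] [0.6632 0.083  0.1797]
side [([163.6, 211.7], 0.67)] [[302.9527 120.3919]
 [300.0721 161.0774]]
top [([288.3, 85.9], 0.86), ([198.8, 258.2], 0.69)] [[288.2325  88.2519]
 [286.5    106.0168]]
```

View pics/p2.png

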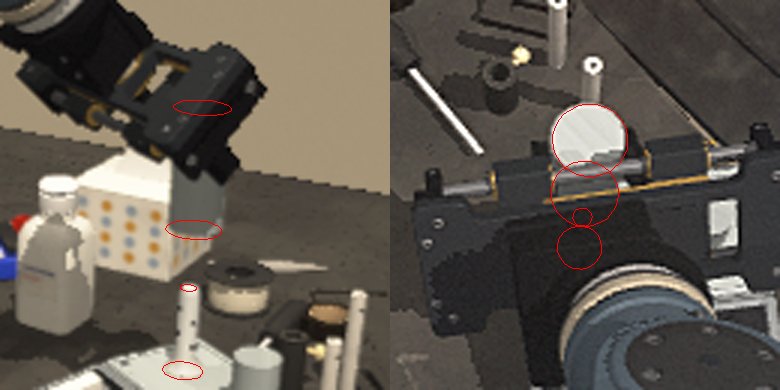

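The rings line up with the cup and the peg to about 1-2 mm in both views (peg tip at crop (188,287), base disc at (589,140)). I'll lower straight down.

Request:
drive_tool(plan=[[9, 9, 0, 0, 0, 0, 34], [21, 21, 0, 0, 0, 0, 34], [35, 35, 0, 0, 0, 0, 34], [49, 49, 0, 0, 0, 0, 34], [62, 62, 0, 0, 0, 0, 34], [70, 70, 0, 0, 0, 0, 34], [73, 73, 0, 0, 0, 0, 34], [73, 73, 0, 0, 0, 0, 34]])

```text
time: 10.35
position: [0.6729, 0.0842, 0.1232]
tool_rot: [0.217, 0.673, -0.629, 0.324]
ft_force: [-0.2, -0.5, -0.6]
grip_width: 0.0399
```

```bash
python3 look.py .1135
```

```text
10.35 [0.6729 0.0842 0.1232] [-0.1365  0.6633  1.9816  2.4611  0.3394 -1.1346] 0.039909330292907025 [-0.245  -0.4796 -0.6092]
to go (array([ 7.7,  6.1, -0.6]), array([-0.05, -0.01, -0.11]))
rot [[-0.6961  0.6991  0.1635]
 [-0.1157  0.1155 -0.9866]
 [-0.7085 -0.7057  0.0005]]
base,mouth [0.6638 0.0828 0.1656] [0.6639 0.0827 0.0756]
```

Still free of contact, with the mouth about 9 mm above the deck. I'll lower slowly and watch the force.

Request:
drive_tool(plan=[[1.5, 1, 0, 0, 0, 0, 34], [3, 2, 0, 0, 0, 0, 34], [4.5, 3.5, 0, 0, 0, 0, 34], [5.5, 4.5, 0, 0, 0, 0, 34], [5.5, 4.5, 0, 0, 0, 0, 34], [5.5, 4.5, 0, 0, 0, 0, 34]], newtons=15)

```text
time: 10.95
position: [0.6724, 0.0842, 0.1169]
tool_rot: [0.217, 0.673, -0.629, 0.325]
ft_force: [-0.4, -0.2, -0.0]
grip_width: 0.0401
```

Request:
drive_tool(plan=[[0.7, 0.7, 0, 0, 0, 0, 34], [0.7, 0.7, 0, 0, 0, 0, 34], [0.7, 0.7, 0, 0, 0, 0, 34]])

```text
time: 11.25
position: [0.6724, 0.0841, 0.1158]
tool_rot: [0.217, 0.673, -0.629, 0.324]
ft_force: [0.0, 0.3, -0.7]
grip_width: 0.04
```

Request:
drive_tool(plan=[[0.7, 0.7, 0, 0, 0, 0, 34], [1.4, 1.4, 0, 0, 0, 0, 34], [1.4, 1.4, 0, 0, 0, 0, 34], [1.4, 1.4, 0, 0, 0, 0, 34]])

```text
time: 11.65
position: [0.6723, 0.0841, 0.1137]
tool_rot: [0.217, 0.673, -0.629, 0.324]
ft_force: [0.8, -0.4, -0.9]
grip_width: 0.0403
```

Request:
drive_tool(plan=[[0.7, 0.7, 0, 0, 0, 0, 34], [0.7, 0.7, 0, 0, 0, 0, 34], [0.7, 0.7, 0, 0, 0, 0, 34]])

```text
time: 11.95
position: [0.6724, 0.0842, 0.1128]
tool_rot: [0.217, 0.673, -0.629, 0.324]
ft_force: [-0.2, -0.0, -1.8]
grip_width: 0.0404
```

Request:
drive_tool(plan=[[0.7, 0.7, 0, 0, 0, 0, 34], [1.4, 1.4, 0, 0, 0, 0, 34], [1.4, 1.4, 0, 0, 0, 0, 34], [1.4, 1.4, 0, 0, 0, 0, 34]])

```text
time: 12.35
position: [0.6731, 0.0842, 0.1122]
tool_rot: [0.218, 0.672, -0.628, 0.325]
ft_force: [-2.2, -1.0, 4.7]
grip_width: 0.04
```

Request:
drive_tool(plan=[[0.7, 0.7, 0, 0, 0, 0, 34], [0.7, 0.7, 0, 0, 0, 0, 34], [0.7, 0.7, 0, 0, 0, 0, 34]])

```text
time: 12.65
position: [0.6734, 0.0842, 0.1121]
tool_rot: [0.219, 0.672, -0.628, 0.326]
ft_force: [-4.1, -1.4, 8.9]
grip_width: 0.0399
```

The rim is on the deck: 9 N, and height stops changing. I'll ease off a little, open, and retreat along the tool axis.

Request:
drive_tool(plan=[[-0.7, -0.7, 0, 0, 0, 0, 34], [-0.7, -0.7, 0, 0, 0, 0, 40], [-0.7, -0.7, 0, 0, 0, 0, 44], [-0.7, -0.7, 0, 0, 0, 0, 50], [-0.7, -0.7, 0, 0, 0, 0, 60], [-0.7, -0.7, 0, 0, 0, 0, 60], [-0.7, -0.7, 0, 0, 0, 0, 60], [-0.7, -0.7, 0, 0, 0, 0, 60], [-0.7, -0.7, 0, 0, 0, 0, 60]])

```text
time: 13.55
position: [0.6724, 0.0842, 0.1108]
tool_rot: [0.217, 0.673, -0.629, 0.324]
ft_force: [-0.4, 0.4, -0.4]
grip_width: 0.0597
```

Request:
drive_tool(plan=[[0, -10, 0, 0, 0, 0, 60], [0, -25, 0, 0, 0, 0, 60], [0, -45, 0, 0, 0, 0, 60], [0, -70, 0, 0, 0, 0, 60], [0, -100, 0, 0, 0, 0, 60], [0, -130, 0, 0, 0, 0, 60], [0, -145, 0, 0, 0, 0, 60], [0, -145, 0, 0, 0, 0, 60]])

```text
time: 14.35
position: [0.569, 0.0674, 0.2151]
tool_rot: [0.218, 0.672, -0.629, 0.325]
ft_force: [-0.1, 0.6, -0.1]
grip_width: 0.0603
```

Run:
```python
from h import *
o=get_obs();print(o['time'],o['position'],o['q'],o['ft_force'])
P=np.array([.6627,.0831,0]);ims=[]
for n in ['side','wrist']:
    im=camera(n);c=cam(n,o)
    print(n,[(np.round(d['location'],1).tolist(),round(d['conf'],2)) for d in mark_of(n,'cup')][:2],proj(c,[P+[0,0,.156]]))
    for t in ['round_key_top','square_key_top','bar_key_top','small_key_top']: print(t,[(np.round(d['location'],1).tolist(),round(d['conf'],2)) for d in mark_of(n,t)][:2])
    for Q,r in((P+[0,0,.156],.02),(P+[0,0,.066],.02)):
        ring=[Q+r*np.array([np.cos(t),np.sin(t),0]) for t in np.linspace(0,6.28,40)]
        cv2.polylines(im,[np.round(proj(c,ring)*8).astype(int)],1,(0,0,255),1,shift=3)
    K=wpts([.64,.0367,.1653],[[-.058,y,.058] for y in (.054,.018,-.018,-.054)]);print(proj(c,K))
    p=proj(c,P+[-.04,-.04,.08])[0].astype(int);x,y=np.clip(p[0]-65,0,380),np.clip(p[1]-65,0,250);print(x,y)
    ims.append(cv2.resize(im[y:y+130,x:x+130],None,fx=3,fy=3,interpolation=cv2.INTER_CUBIC))
cv2.imwrite('pics/p3.png',np.hstack(ims))
```

```text
14.35 [0.569  0.0674 0.2151] [-0.2259  0.3811  2.1792  2.1173  0.3202 -0.8529] [-0.0609  0.5898 -0.0564]
side [([166.2, 211.3], 0.94), ([300.1, 169.6], 0.57)] [[299.0901 171.2446]]
round_key_top [([276.8, 229.1], 0.43), ([295.2, 244.1], 0.31)]
square_key_top [([284.1, 234.6], 0.68)]
bar_key_top [([260.2, 212.2], 0.67)]
small_key_top [([266.8, 219.6], 0.53)]
[[260.3751 217.4019]
 [269.0418 224.428 ]
 [278.2501 231.8931]
 [288.0523 239.8397]]
223 147
wrist [([313.6, 288.0], 0.67), ([256.0, 157.5], 0.63)] [[254.5724 165.096 ]]
round_key_top [([315.6, 286.9], 0.5)]
square_key_top []
bar_key_top [([243.8, 286.7], 0.7)]
small_key_top [([280.2, 284.3], 0.6)]
[[243.1833 287.4731]
 [277.3066 287.4792]
 [311.4068 287.4853]
 [345.484  287.4914]]
220 177
```

View pics/p3.png

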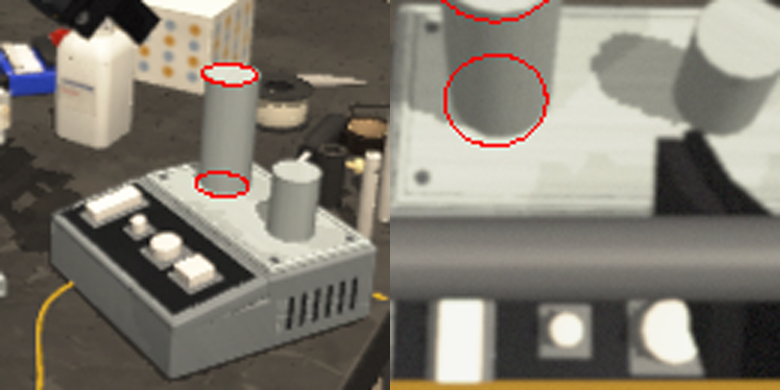

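The cup is standing on the deck over the peg: ring and cup coincide in the side view, and the little cup is undisturbed. In the side crop the keys are at bar (113,204), small (138,224), round (166,244), square (194,270). I'll refine the key height and work out the press poses.

```bash
cat > keys.py <<'E'
from h import *
import sys
def keypose(D,name,up):
    y={'bar':.054,'small':.018,'round':-.018,'square':-.054}[name]
    Rt=toolR(D[2],10,-1);return wpts(D[:3],[-.058,y,D[3]])[0]-Rt[:,1]*up,Rt
D=[.64,.0367,.1653,.060]
E
python3 - <<'E'
from keys import *
o=get_obs();t=cam('top');w=cam('wrist',o);s=cam('side')
tp=[[284.7,167.3],[302.7,165.3],[320,163.7],[338,161]];sp=[[260.7,214.5],[269,221.2],[278.3,227.5],[287.7,236]];wp=[[244.3,290],[279,287],[313.3,287]]
M=lambda p:wpts(p,[[-.058,y,p[3]] for y in (.054,.018,-.018,-.054)])
f=lambda p:np.r_[(proj(t,M(p))-tp).ravel(),(proj(s,M(p))-sp).ravel(),(proj(w,M(p))[:3]-wp).ravel()]
r=least_squares(f,D);print(r.x,r.fun.round(1))
print(move(*keypose(r.x,'round',.06)),move(*keypose(r.x,'round',.02)),o['position'])
E
```

```text
[0.6387 0.0369 0.1753 0.0666] [ 0.8  0.6  0.6 -0.1  1.1 -1.3  0.9 -1.3 -0.9 -0.3 -0.3 -0.1 -0.2  1.
  0.4  0.3 -1.4 -1.6 -0.7  1.1  0.3  0.7]
(array([66.2, 56.8, 60. ]), array([ -0.32,  -0.54, -35.15])) (array([89.3, 89.5, 59.9]), array([ -0.32,  -0.54, -35.15])) [0.571  0.0675 0.2126]
```

Request:
drive_tool(plan=[[5, 0, 10, 0, 0, -6, 40], [12, 5, 22, 0, -0.1, -13, 20], [22, 12, 35, -0.1, -0.2, -20, 0], [34, 22, 48, -0.2, -0.3, -27, 0], [48, 35, 58, -0.3, -0.5, -33, 0], [60, 50, 60, -0.3, -0.5, -35.1, 0], [66, 57, 60, -0.3, -0.5, -35.1, 0], [66, 57, 60, -0.3, -0.5, -35.1, 0], [66, 57, 60, -0.3, -0.5, -35.1, 0]])

```text
time: 15.85
position: [0.573, 0.0094, 0.1248]
tool_rot: [0.007, 0.712, -0.69, 0.132]
ft_force: [-0.3, 0.3, -0.0]
grip_width: 0.0018
```

```bash
cat > kl.py <<'E'
from keys import *
D=[.6395,.0368,.168,.063]
o=get_obs();print(o['time'],o['position'],o['grip_width'],o['ft_force'],move(*keypose(D,sys.argv[1],.015),o))
E
python3 kl.py round
python3 - <<'E'
from h import *
o=get_obs();c=cam('side');im=camera('side');x,y=223,150
for P in (o['position'],):
    q=proj(c,P)[0];print(q)
    cv2.circle(im,(int(q[0]*8),int(q[1]*8)),12,(0,0,255),1,shift=3)
cv2.imwrite('pics/p4.png',cv2.resize(im[y:y+130,x:x+130],None,fx=4,fy=4,interpolation=2))
E
```

```text
15.85 [0.573  0.0094 0.1248] 0.0017748509695119153 [-0.2684  0.2929 -0.0337] (array([-0. , 48. ,  2.8]), array([ 0.85,  0.47, -1.34]))
[274.0394 203.8767]
```

View pics/p4.png

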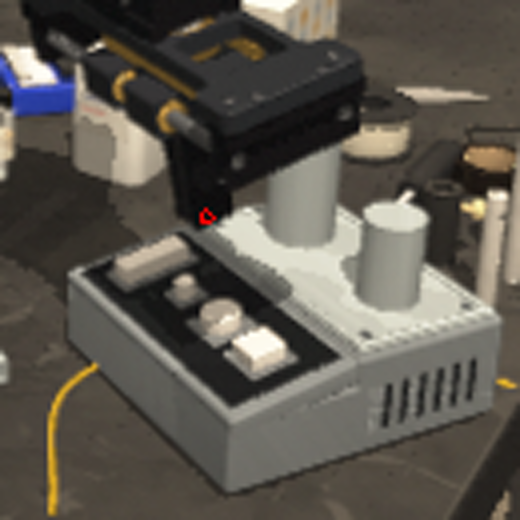

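The shut fingertips are above the round key, at crop (207,217) with the key at (221,313). The side view's perspective agrees with the computed pose, so I'll descend along the key axis.

Request:
drive_tool(plan=[[0, 12, 1, 0.4, 0.2, -0.6, 0], [0, 26, 2, 0.8, 0.4, -1.3, 0], [0, 38, 2, 0.8, 0.4, -1.3, 0], [0, 47, 2, 0.8, 0.4, -1.3, 0], [0, 50, 2, 0.8, 0.4, -1.3, 0], [0, 50, 2, 0.8, 0.4, -1.3, 0], [0, 50, 2, 0.8, 0.4, -1.3, 0]])

```text
time: 16.6
position: [0.5852, 0.011, 0.0776]
tool_rot: [0.004, 0.708, -0.696, 0.125]
ft_force: [0.4, 0.4, -0.3]
grip_width: 0.0006
```

```bash
python3 kl.py round
python3 - <<'E'
from h import *
o=get_obs();c=cam('side');im=camera('side');x,y=238,180
q=proj(c,o['position'])[0]
cv2.circle(im,(int(q[0]*8),int(q[1]*8)),12,(0,0,255),1,shift=3)
cv2.imwrite('pics/p5.png',cv2.resize(im[y:y+80,x:x+80],None,fx=6,fy=6,interpolation=2))
E
```

```text
16.6 [0.5852 0.011  0.0776] 0.0006198463908506201 [ 0.3615  0.4336 -0.2523] (array([ 2.7, -0.7,  1.6]), array([ 0.11,  0.21, -0.56]))
```

View pics/p5.png

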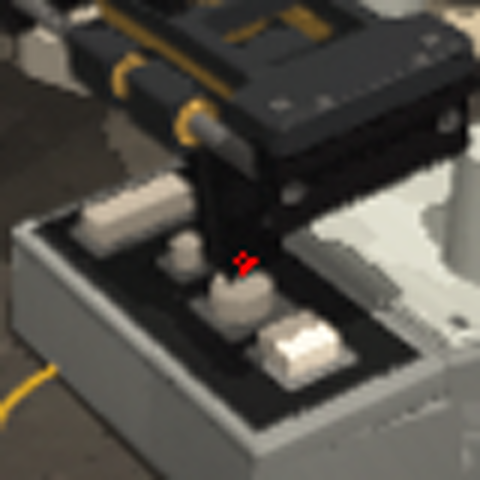

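The tip is directly over the round key, at crop (243,262) with the key at (242,295). I'll go down stepwise with a small correction.

Request:
drive_tool(plan=[[2, 4, 1.5, 0, 0, 0, 0], [2, 8, 1.5, 0, 0, 0, 0], [2, 9, 1.5, 0, 0, 0, 0], [2, 9, 1.5, 0, 0, 0, 0]])

```text
time: 17.05
position: [0.5852, 0.0094, 0.0683]
tool_rot: [0.004, 0.707, -0.696, 0.125]
ft_force: [-1.5, -0.6, 2.0]
grip_width: 0.0006
```

Request:
drive_tool(plan=[[0, 1, 0, 0, 0, 0, 0], [0, 2, 0, 0, 0, 0, 0], [0, 2, 0, 0, 0, 0, 0]])

```text
time: 17.35
position: [0.5855, 0.0095, 0.0664]
tool_rot: [0.004, 0.707, -0.696, 0.125]
ft_force: [-1.5, -1.4, 4.1]
grip_width: 0.0009
```

Request:
drive_tool(plan=[[0, 1, 0, 0, 0, 0, 0], [0, 2, 0, 0, 0, 0, 0], [0, 2, 0, 0, 0, 0, 0]])

```text
time: 17.65
position: [0.5857, 0.0095, 0.0652]
tool_rot: [0.004, 0.707, -0.696, 0.125]
ft_force: [-3.4, -2.5, 10.5]
grip_width: 0.001
```

Round key bottomed at 10.5 N, with the stop at z of about 65.3 mm. I'll release it, move 36 mm over to the square key and press again.

Request:
drive_tool(plan=[[0, -8, 0, 0, 0, 0, 0], [0, -22, 0, 0, 0, 0, 0], [0, -24, 0, 0, 0, 0, 0], [0, -24, 15, 0, 0, 0, 0], [0, -24, 30, 0, 0, 0, 0], [0, -24, 36, 0, 0, 0, 0], [0, -24, 36, 0, 0, 0, 0], [0, -24, 36, 0, 0, 0, 0]])

```text
time: 18.45
position: [0.5873, -0.0261, 0.0877]
tool_rot: [0.004, 0.708, -0.695, 0.125]
ft_force: [-0.0, -0.1, 0.1]
grip_width: 0.0004
```

```bash
sed -i 's/,.063\]/,.070]/' kl.py; python3 kl.py square;  python3 - <<'E'
from h import *
o=get_obs();c=cam('side');im=camera('side');x,y=238,180
q=proj(c,o['position'])[0]
cv2.circle(im,(int(q[0]*8),int(q[1]*8)),12,(0,0,255),1,shift=3)
cv2.imwrite('pics/p6.png',cv2.resize(im[y:y+80,x:x+80],None,fx=6,fy=6,interpolation=2))
E
```

```text
18.45 [ 0.5873 -0.0261  0.0877] 0.00041439401164892266 [-0.0495 -0.0739  0.0933] (array([-0.8,  3.1,  0.7]), array([ 0.14,  0.21, -0.5 ]))
```

View pics/p6.png

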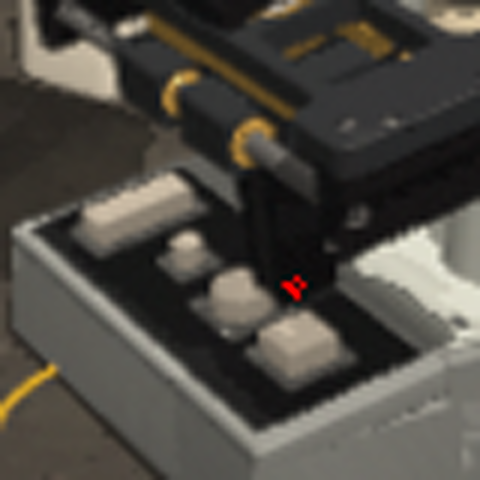

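The round key is up again. The tip is above the square key, at crop (295,287) with the key at (298,335). Pressing now.

Request:
drive_tool(plan=[[-0.5, 6, 0.5, 0, 0, 0, 0], [-0.5, 13, 0.5, 0, 0, 0, 0], [-0.5, 18, 0.5, 0, 0, 0, 0], [-0.5, 20, 0.5, 0, 0, 0, 0], [-0.5, 21, 0.5, 0, 0, 0, 0], [-0.5, 21, 0.5, 0, 0, 0, 0]])

```text
time: 19.1
position: [0.5917, -0.0259, 0.0673]
tool_rot: [0.004, 0.708, -0.695, 0.125]
ft_force: [-1.2, 1.7, 2.9]
grip_width: 0.0006
```

Request:
drive_tool(plan=[[0, 1, 0, 0, 0, 0, 0], [0, 2, 0, 0, 0, 0, 0], [0, 2, 0, 0, 0, 0, 0]])

```text
time: 19.4
position: [0.5919, -0.0259, 0.0655]
tool_rot: [0.004, 0.708, -0.695, 0.125]
ft_force: [-1.7, 0.9, 5.2]
grip_width: 0.0007
```

Request:
drive_tool(plan=[[0, 1, 0, 0, 0, 0, 0], [0, 1.5, 0, 0, 0, 0, 0], [0, 1.5, 0, 0, 0, 0, 0]])

```text
time: 19.7
position: [0.592, -0.0258, 0.0653]
tool_rot: [0.004, 0.708, -0.695, 0.125]
ft_force: [-4.7, 1.1, 13.9]
grip_width: 0.0004
```

Request:
drive_tool(plan=[[0, -8, 0, 0, 0, 0, 0], [0, -22, 0, 0, 0, 0, 0], [0, -26, 0, 0, 0, 0, 0], [0, -26, -20, 0, 0, 0, 0], [0, -26, -55, 0, 0, 0, 0], [0, -26, -90, 0, 0, 0, 0], [0, -26, -108, 0, 0, 0, 0], [0, -26, -108, 0, 0, 0, 0], [0, -26, -108, 0, 0, 0, 0]])

```text
time: 20.6
position: [0.57, 0.0794, 0.0898]
tool_rot: [0.004, 0.707, -0.696, 0.126]
ft_force: [0.5, 0.2, 0.1]
grip_width: 0.0007
```

```bash
python3 kl.py bar;  python3 - <<'E'
from h import *
o=get_obs();c=cam('side');im=camera('side');x,y=228,160
q=proj(c,o['position'])[0]
cv2.circle(im,(int(q[0]*8),int(q[1]*8)),12,(0,0,255),1,shift=3)
cv2.imwrite('pics/p7.png',cv2.resize(im[y:y+90,x:x+90],None,fx=5,fy=5,interpolation=2))
E
```

```text
20.6 [0.57   0.0794 0.0898] 0.0006649026006703311 [0.501  0.1504 0.0514] (array([ 0.1,  5.1, -0.4]), array([ 0.08,  0.28, -0.6 ]))
```

The square key bottomed at 13.9 N and was released. My pictures are used up, but the computed pose over the bar key agrees to under 1 mm, so I'll press it.

Request:
drive_tool(plan=[[0, 8, 0, 0, 0, 0, 0], [0, 16, 0, 0, 0, 0, 0], [0, 20, 0, 0, 0, 0, 0], [0, 22, 0, 0, 0, 0, 0], [0, 23, 0, 0, 0, 0, 0], [0, 23, 0, 0, 0, 0, 0]])

```text
time: 21.25
position: [0.5735, 0.0798, 0.0669]
tool_rot: [0.004, 0.707, -0.696, 0.125]
ft_force: [-2.0, -2.7, 2.6]
grip_width: 0.0004
```

Request:
drive_tool(plan=[[0, 1, 0, 0, 0, 0, 0], [0, 2, 0, 0, 0, 0, 0], [0, 2, 0, 0, 0, 0, 0]])

```text
time: 21.55
position: [0.5739, 0.0801, 0.0652]
tool_rot: [0.004, 0.707, -0.696, 0.125]
ft_force: [-2.9, -3.4, 4.8]
grip_width: 0.0003
```

Request:
drive_tool(plan=[[0, 1, 0, 0, 0, 0, 0], [0, 1.7, 0, 0, 0, 0, 0], [0, 1.7, 0, 0, 0, 0, 0]])

```text
time: 21.85
position: [0.574, 0.0801, 0.0649]
tool_rot: [0.004, 0.707, -0.696, 0.125]
ft_force: [-5.8, -5.3, 15.8]
grip_width: 0.0007
```

Request:
drive_tool(plan=[[0, -8, 0, 0, 0, 0, 0], [0, -25, 0, 0, 0, 0, 0], [0, -55, 0, 0, 0, 0, 0], [0, -90, 0, 0, 0, 0, 0], [0, -120, 0, 0, 0, 0, 0], [0, -120, 0, 0, 0, 0, 0], [0, -120, 0, 0, 0, 0, 0]])

```text
time: 22.55
position: [0.553, 0.0769, 0.1818]
tool_rot: [0.005, 0.708, -0.695, 0.126]
ft_force: [0.5, 0.7, -0.3]
grip_width: 0.0006
```

Run:
```python
from h import *
o=get_obs();print(o['time'],o['position'],o['ft_force'])
P=np.array([[.6627,.0831,.156],[.6765,.0003,.114]])
for n in ['side','top','wrist']:
    im=camera(n);c=cam(n,o)
    if n=='side': # change since before presses, same camera: cup area
        a=cv2.imread('pics/side0.png')
    for t in ['cup','small_cup','blue_vial','round_key_top','square_key_top','bar_key_top','small_key_top']: print(n,t,[(np.round(d['location'],1).tolist(),round(d['conf'],2)) for d in mark_of(n,t)][:2])
    print(proj(c,P))
    cv2.imwrite(f'pics/end_{n}.png',im)
```

```text
22.55 [0.553  0.0769 0.1818] [ 0.5484  0.6998 -0.2998]
side cup [([298.8, 167.0], 0.62), ([164.4, 212.7], 0.55)]
side small_cup [([316.0, 200.3], 0.85)]
side blue_vial [([212.9, 213.8], 0.56)]
side round_key_top [([279.2, 228.5], 0.37)]
side square_key_top [([286.2, 235.5], 0.54)]
side bar_key_top [([261.1, 209.6], 0.45), ([287.5, 237.2], 0.2)]
side small_key_top [([268.1, 219.0], 0.45)]
[[299.0901 171.2446]
 [321.3884 203.5909]]
top cup [([288.2, 109.5], 0.85), ([199.6, 255.8], 0.81)]
top small_cup [([330.4, 108.8], 0.68)]
top blue_vial [([213.9, 204.1], 0.55)]
top round_key_top []
top square_key_top []
top bar_key_top []
top small_key_top []
[[286.0223 110.3624]
 [328.5045 110.9116]]
wrist cup [([277.1, 55.1], 0.88)]
wrist small_cup [([381.5, 80.7], 0.65)]
wrist blue_vial [([128.6, 220.0], 0.61)]
wrist round_key_top [([330.6, 193.7], 0.6)]
wrist square_key_top [([367.2, 192.1], 0.89)]
wrist bar_key_top [([256.0, 190.8], 0.77)]
wrist small_key_top [([294.8, 187.5], 0.68)]
[[273.9007  62.7785]
 [377.4144  82.6095]]
```

The cup, little cup and vial are where they should be, all three keys are released, and the arm is clear.

```bash
python3 -c "
from rig import *
print(hand_in())"
```

```text
the job is handed in; nothing more can be done
None
```

I hung the tall steel cup upside down over the tall peg, pressed the three keys in order, and handed the job in at about 23 s of the 64 s. `hand_in` gives no verdict, so the result rests on my own checks.

- **Cup:** I lowered it in the grip until the rim met the deck. The force rose to about 9 N and the height stopped changing. I then eased off, opened the fingers and backed away. The side view afterwards showed it standing on the deck over the peg.
- **Keys:** round, square and bar were each pressed to a hard stop and released before the next. The forces were 10.5, 13.9 and 15.8 N, and all three stopped at about z 65 mm. I never went over the small cancel key to press it.
- **Last checks:** the networks' marks for the cup and little cup were mostly within 2–5 px of where I expected them, as they had been before. The one outlier was the cup's mark in the wrist view, about 8 px off. The vial's marks stayed near their start in the top view and moved about 6 px in the side view, within the networks' scatter. The force with the arm clear was about zero.

**Disagreed or not seen:**
- **Key height:** my first estimate of the key tops was 58 mm, but pressing put them at about 70 mm, so I went by force.
- **Viewing limit:** I hit the 12-picture limit before the bar press. The bar press and the final state were checked by numbers only, not by eye.

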